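# Back off the ratchet of a circuit-board holder

### The job

Open up the empty board holder so that the next, wider board fits: its ratchet only lets the black knob go clockwise, so first throw the pawl's red ball lever over, away from the ratchet wheel, then turn the knob back (anticlockwise) until its white pointer is at the white mark on the plate. Leave the pawl thrown over, let go of everything, and leave the other holder, which has a board in it, as it is.

Things in the scene. Friction and masses are not known exactly. Their poses are not given: they have to be found in the camera images.
- empty_grip (a point): Axis of the EMPTY holder's black knob (red lever, no green board), 64 mm above the table. Grip: upright bar 44 mm along this point's x, 14 mm thick (y), top 16 mm above the point, clear to 22 mm below. The point turns with the knob; its -x side bears the white pointer. Beneath: a 100 mm wheel with brass teeth. Pawl free, it turns with about 0.06 N m and stays where left.
- empty_knob (a joint): That knob's angle, rad: 0 with the pointer at the white mark, growing clockwise from above (the ratchet's free way). Starts at 0.7 to 1.35. With the pawl on the teeth it goes back 0.39 at most. Stops at -0.4 and 2.2. The holder's x axis is the bar's x turned anticlockwise (from above) by this angle; its y is to the left of that.
- empty_ball (a point): Centre of the red 24 mm ball on the EMPTY holder's pawl lever (8 mm rod, 68 mm from hinge to ball). Hinge: from the knob axis 44 mm along the holder's x, 50 mm along its y, 48 mm above the table, parallel to x. Pawl on the teeth: ball 38 mm to -y of the hinge, 104 mm high. Push it along +y (under 3 N): over the top it falls to 38 mm on the +y side. The knob's top, at 80 mm, is lower.
- empty_pawl (a joint): Angle of that pawl lever, rad: 0 to 0.15 with its nose down on the teeth, growing as the ball is pushed along the holder's +y; upright at 0.6; free and resting on its stop at 1.2. It falls by its weight to the side it leans to, and stays there.
- full_ball (a point): Centre of the BLUE ball on the pawl lever of the other holder, which has a green board in it and is to be left alone. That holder is of the same make and size, and stands beside the empty one, left or right.

How it is judged:
By the outcome, as a careful person would: the job done as asked, in the order asked, and still so for the second after the job is handed in, with the robot touching nothing.
It also fails if it takes over 42 s, if anything falls off the work surface, if the arm or the gripper's body presses on something with over 40 N, if the wrist force passes 120 N, or if a joint passes its speed limit or range.

### The arm

A 7-joint arm with a two-finger parallel gripper is mounted at the origin on the work surface. World frame = base frame: x ahead of the robot, y to its left, z up, the work surface at z = 0. Lengths are in m, angles in degrees, forces in N, time in s.
With the tool pointing down it reaches from about 0.425 to 0.875 m from the base axis. Payload 4.7 kg.
Tool frame: the origin (TCP) lies midway between the tips of the shut fingers; the grasp point (between the pads) lies 19 mm behind it; z points along the fingers, y is the line along which they close (so a half turn about z gives the same grasp; the last joint's range is limited). The gripper opens to 87 mm and grips with 3 to 60 N. Pads are 19 mm wide; open, the fingers measure 117 mm over their backs; the gripper's body (75 mm by 190 mm) begins 51 mm behind the grasp point.
Start: joints at [69.62, 18.392, -4.016, 83.108, 1.295, 78.541, -3.26], TCP at [0.235, -0.606, 0.223] pointing down, gripper open.
Joint ranges: [-163.93, 163.93], [-17.29, 119.83], [-79.2, 71.16], [3.27, 140.29], [-89.18, 269.18], [5.43, 117.66], [-154.24, 154.24]. Speed limits (degrees/s): [147.25, 147.25, 180, 180, 180, 180, 180].

### API

Orientations are given as [roll, pitch, yaw] about the fixed x, y, z axes, in that order (R = Rz(yaw) Ry(pitch) Rx(roll)).
In Python, from cell import env, viewer, boxes_of, masks_of gives the robot as it stands. The module is installed in compiled form; this text tells all that it offers.
- The arm moves only by the tool apply_moves, never from a script. Its argument "moves" is a list of rows, each a list of 7 numbers: the shift along the tool's x, y, z scaled (see below), then the turn, a rotation vector about the tool's x, y, z scaled (see below), then the opening, from 0 (shut) to 1 (fully open). A call has 1 to 20 rows; each row is the pose to reach, as a shift and turn from the pose commanded when the call began, along the tool's axes at that moment; what a row does not reach only later rows make up. The controller multiplies each number of a shift by 0.2 m and each number of a turn by 1.5 rad. A row lasts 1/10 s, in which the tool goes at most 50 mm and 8.59 degrees, less where a joint would pass 70% of its speed; a pose out of reach is approached as far as the arm can. A call with a number of a shift or a turn outside -1 to 1 is refused whole. A call with a gripper value outside its range is refused whole. The fingers move at their own pace and stop on an object; "grip_force" is the grip in N (left out, the last holds). Time passes only in rows, so rows that repeat a pose let the fingers close. It gives the time, the measured TCP pose, the force, the opening and the grip force at its end, in the units of the state.
- env.get_obs(): the state, without advancing time (a new reading comes with each control period).
- viewer.read_camera(name): name is "side" or "top" or "wrist"; returns the picture (400x640x3 uint8, red, green, blue); there is no depth.
- viewer.get_calibration(name): a dict with "fov_y" (degrees; the focal length in pixels is half the picture's height over the tangent of half this angle, whatever the lens; pixels are square), "cx", "cy" (the principal point, pixels), "k1" (the pictures are not rectified: a ray, as slopes to the right and down, at radius r is drawn at 1 + k1 r^2 times it, then the intrinsics apply), "position" and "orientation" of the camera in the world. Camera axes: x right, y up, looking along -z (the intrinsics and any distortion apply to the point x, -y, -z); pixel columns grow to the right and rows downward; lengths in m; the calibration is good to about 2 mm. A picture is of the moment at which its call begins: read the wrist's pose just before it. get_calibration takes no time and is no camera call; for the wrist camera it gives the pose at the moment of the call.
- env.sign_off(): hands the job in; it is judged then, once.
Trained networks look in the newest picture that a camera, given by its name, has taken for a name from the list of things; names that differ only in an ending like _2 or _b are one class to them, and where a whole thing is asked for, a point or a joint stands for the part that bears it (a point fixed in the world has none). Each returns a list of dicts, best first, with "conf" (0 to 1); they miss things now and then, are a little off and sometimes report something else, mostly with a low value. They report only what shows in the picture. A call takes as long as a camera call.
- boxes_of(camera, target): "location" ([column, row] in pixels, amid what is visible of it).
- masks_of(camera, target): "pixels" (400x640 bool, what is visible of it) and "location" ([column, row] in pixels, amid what is visible of it).
The state is a dict: "time_s": time; "qpos": joint angles; "joint_velocities": joint speeds; "effort": joint torques, N m; "tool_pos": TCP position; "tool_rot": TCP orientation; "force": force on the tool from outside, world axes, zero at the start; "wrist_torque": the same for the moment, N m; "grip_width": finger opening in m; "grasp_force": force on a finger pad.
Only numpy, scipy, OpenCV 4.12 (cv2) and the standard library are available. Lean on these libraries where they do the work, as an engineer would, in place of code of your own. Each camera call takes 0.05 s, during which the arm holds its last target. There are 200 camera calls.

## Working session

There is one attempt and no reset: what is moved stays moved. The work goes in short steps, Python scripts to look and compute and a tool call to move; the robot and the scene stay as the last step left them, time stands still between calls to the robot, and variables do not carry over. Pictures are saved under pics/ and viewed, at most 10 in all, crops included, and the job is handed in when it is done.

Besides the shell and the picture viewer there is one more tool, called by a JSON object that holds its "name" and its "arguments", one argument or row to a line. apply_moves: Moves the arm, as the interface text tells. Shifts and turns lie within -1 to 1; 1 stands for 0.2 m of shift or 1.5 rad of turn. Its arguments: {"type":"object","properties":{"moves":{"type":"array","items":{"type":"array","items":{"type":"number","minimum":-1,"maximum":1}}},"grip_force":{"type":"number"}},"required":["moves"]}

```bash
mkdir -p pics; cat > h.py <<'E'
import numpy as np, cv2
from cell import env, viewer, boxes_of, masks_of
from scipy.spatial.transform import Rotation as R
def K(c):
    f=200/np.tan(np.radians(c['fov_y'])/2); return np.array([[f,0,c['cx']],[0,f,c['cy']],[0,0,1.]]), np.array([c['k1'],0,0,0.])
def rot(c):
    o=np.array(c['orientation'],float)
    if o.shape==(3,3): return o
    return R.from_euler('xyz',o,degrees=True).as_matrix()
def ray(c,px):
    k,d=K(c); u=cv2.undistortPoints(np.array([[px]],float),k,d)[0,0]
    v=rot(c)@np.array([u[0],-u[1],-1]); return np.array(c['position']),v/np.linalg.norm(v)
def atz(c,px,z):
    p,v=ray(c,px); return p+v*(z-p[2])/v[2]
def tri(rs):
    A=0;b=0
    for p,v in rs:
        M=np.eye(3)-np.outer(v,v);A=A+M;b=b+M@p
    return np.linalg.solve(A,b)
def proj(c,P):
    k,d=K(c); q=rot(c).T@(np.array(P)-c['position']); q=q*[1,-1,-1]
    return cv2.projectPoints(q.reshape(1,3),np.zeros(3),np.zeros(3),k,d)[0].ravel()
def save(im,n): cv2.imwrite('pics/'+n,im[:,:,::-1])
E
python3 - <<'E'
from h import *
for n in ['top','side']:
    im=viewer.read_camera(n); save(im,n+'1.png'); c=viewer.get_calibration(n); print(n,c)
    for t in ['empty_grip','empty_ball','full_ball','empty_knob','empty_pawl']:
        print(t,[(np.round(b['location'],1),round(b['conf'],2)) for b in boxes_of(n,t)][:3])
print(env.get_obs()['time_s'],env.get_obs()['tool_rot'])
E
```

```text
top {'fov_y': 56.02443204506981, 'cx': 324.91997658287823, 'cy': 194.80104151454998, 'k1': -0.0456417485917519, 'position': array([0.44678794, 0.01603449, 0.75646511]), 'orientation': array([  5.9229972 ,   2.03886438, -89.30576374])}
empty_grip [(array([431.5, 201.9]), 0.58)]
empty_ball [(array([427.2, 172.7]), 0.86)]
full_ball [(array([241.4, 165.7]), 0.63)]
empty_knob [(array([428.5, 204. ]), 0.67)]
empty_pawl [(array([419.6, 174. ]), 0.7)]
side {'fov_y': 57.26197545586651, 'cx': 318.191532561254, 'cy': 194.29646352438854, 'k1': -0.0769625530502467, 'position': array([ 0.16708553, -0.43317508,  0.45858028]), 'orientation': array([ 57.98270044,   0.46722886, -37.5891364 ])}
empty_grip [(array([385.7, 276.3]), 0.88)]
empty_ball [(array([400.1, 233.1]), 0.64)]
full_ball [(array([288.3, 158.6]), 0.49)]
empty_knob [(array([384.1, 277.7]), 0.64)]
empty_pawl [(array([398.1, 234.1]), 0.81)]
0.6 [1.79993981e+02 1.47996393e-03 2.11909184e+01]
```

```bash
python3 - <<'E'
from h import *
ct=viewer.get_calibration('top');cs=viewer.get_calibration('side')
for n,a,b in [('grip',(431.5,201.9),(385.7,276.3)),('ball',(427.2,172.7),(400.1,233.1)),('full',(241.4,165.7),(288.3,158.6))]:
    print(n,tri([ray(ct,a),ray(cs,b)]))
print(atz(ct,(431.5,201.9),.07),atz(ct,(427.2,172.7),.104))
a=cv2.imread('pics/top1.png')[110:270,160:520];b=cv2.imread('pics/side1.png')[180:340,280:500]
cv2.imwrite('pics/a.png',np.vstack([cv2.resize(a,(720,320),interpolation=2),np.pad(cv2.resize(b,(385,280),interpolation=2),((0,0),(0,335),(0,0)))]))
E
```

```text
grip [ 0.50900912 -0.16090004  0.03763925]
ball [ 0.55654498 -0.14116     0.0899849 ]
full [0.5649605  0.19418064 0.09133975]
[ 0.50638633 -0.15308812  0.07      ] [ 0.5545282  -0.13811594  0.104     ]
```

View pics/a.png

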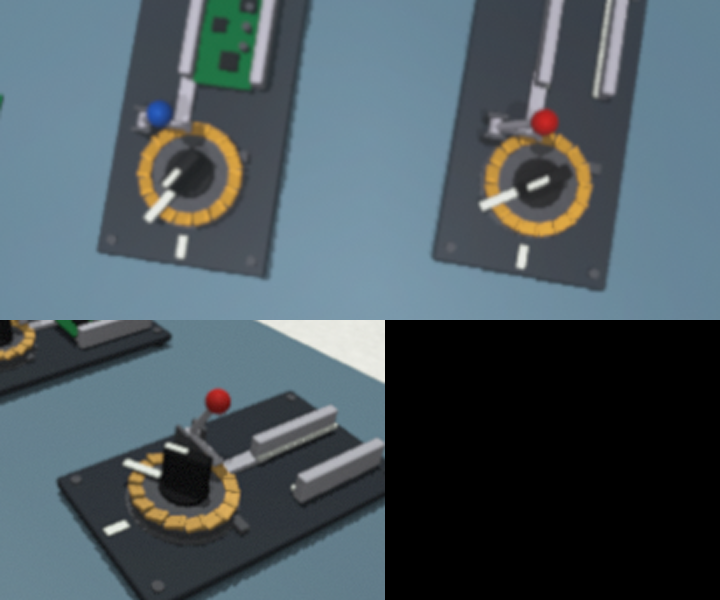

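View pics/top1.png

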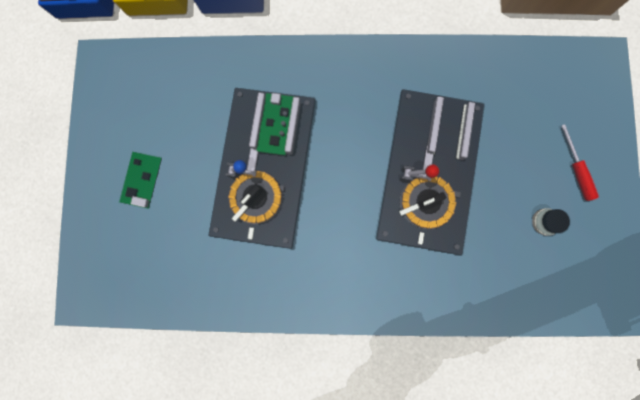

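The top view shows the empty holder on the right: knob axis about (429,202), white mark (421,238), pointer outer end (405,211), red ball (432,171). The full holder, with the blue ball and a board, is on the left. Next I'll estimate the geometry and then look from closer.

```bash
python3 - <<'E'
from h import *
c=viewer.get_calibration('top')
cor=[atz(c,p,.012)[:2] for p in [(402,91),(484,102),(463,254),(377,239)]]
e=[cor[0]-cor[3],cor[1]-cor[2]]
print(np.round(cor,3),[np.degrees(np.arctan2(v[1],v[0])) for v in e])
m=atz(c,(421,238.5),.012)[:2]
for z in (.02,.03,.04):
    a=atz(c,(429,202),z)[:2]; p=atz(c,(409,209.5),z)[:2];d=a-m;q=a-p
    f=np.degrees(np.arctan2(d[1],d[0]));g=np.degrees(np.arctan2(q[1],q[0])); print(z,a,f,g,f-g,np.linalg.norm(d))
b=atz(c,(432,171),.104); print('ball',b)
w=viewer.get_calibration('wrist'); o=env.get_obs(); Rt=R.from_euler('xyz',o['tool_rot'],degrees=True).as_matrix()
print('wristcam in tool',Rt.T@(w['position']-o['tool_pos']),-(Rt.T@rot(w))[:,2],w['fov_y'])
E
```

```text
[[ 0.739 -0.112]
 [ 0.716 -0.278]
 [ 0.41  -0.227]
 [ 0.437 -0.06 ]] [np.float64(-9.797029855173522), np.float64(-9.47176451904202)]
0.02 [ 0.51048917 -0.16052792] -11.710178461135714 -69.00057498133705 57.29039652020134 0.0726723755578622
0.03 [ 0.50962421 -0.15813049] -9.966292070468816 -69.00057498133708 59.034282910868264 0.07137188964945902
0.04 [ 0.50875925 -0.15573306] -8.15942124488241 -69.00057498133702 60.841153736454615 0.07013993693791487
ball [ 0.55759831 -0.14653315  0.104     ]
wristcam in tool [ 6.65636982e-02  3.74359909e-05 -1.62330889e-01] [-2.39388085e-01  5.46064357e-04  9.70923811e-01] 67.7011995889264
```

{"name": "apply_moves", "arguments": {
  "moves": [
    [1,-0.61,-0.25,0,0,0,0],
    [1,-0.61,-0.25,0,0,0,0],
    [1,-0.61,-0.25,0,0,0,0],
    [1,-0.61,-0.25,0,0,0,0],
    [1,-0.61,-0.25,0,0,0,0]
  ]
}}

```text
time_s: 1.1
tool_pos: [0.3795, -0.4172, 0.2737]
tool_rot: [179.9, -0.1, 21.3]
force: [1.0, -0.5, 0.4]
grip_width: 0.0547
grasp_force: 0.0
```

{"name": "apply_moves", "arguments": {
  "moves": [
    [1,-0.61,0.1,0,0,-0.3,0],
    [1,-0.61,0.1,0,0,-0.687,0],
    [1,-0.61,0.1,0,0,-0.687,0],
    [1,-0.61,0.1,0,0,-0.687,0],
    [1,-0.61,0.1,0,0,-0.687,0],
    [1,-0.61,0.1,0,0,-0.687,0],
    [1,-0.61,0.1,0,0,-0.687,0],
    [1,-0.61,0.1,0,0,-0.687,0]
  ]
}}

```text
time_s: 1.9
tool_pos: [0.5198, -0.2337, 0.2526]
tool_rot: [180.0, 0.0, 80.3]
force: [0.3, -0.5, -0.6]
grip_width: 0.0011
grasp_force: 0.0
```

```bash
python3 - <<'E'
from h import *
w=viewer.get_calibration('wrist');im=viewer.read_camera('wrist');save(im,'w1.png')
for t,z in [('empty_grip',.08),('empty_ball',.104)]:
    for b in boxes_of('wrist',t)[:2]: print(t,b['location'],b['conf'],atz(w,b['location'],z))
m=masks_of('wrist','empty_knob')
if m: print(m[0]['location'])
np.save('w1.npy',w,allow_pickle=True)
for n,P in [('axis80',(.509,-.158,.08)),('mark',(.438,-.146,.012)),('ballpred',(.554,-.1535,.104))]: print(n,proj(w,P))
E
```

```text
empty_grip [297.0, 127.7] 0.74 [ 0.51359296 -0.1587669   0.08      ]
empty_ball [338.4, 103.9] 0.67 [ 0.55950214 -0.14387865  0.104     ]
[298.1, 122.7]
axis80 [292.71324349 127.7120093 ]
mark [241.58371911 128.91984278]
ballpred [334.39324306 114.84101213]
```

View pics/w1.png

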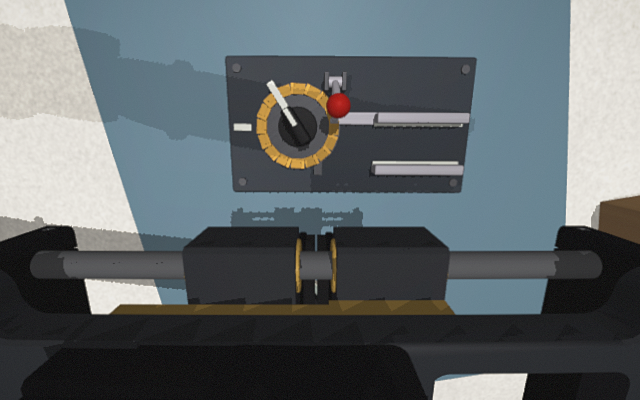

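The wrist view shows the ring centre at about (299,126), the mark at (243,127), the pointer's outer end at (270,83) and the ball at (338,105).

```bash
python3 - <<'E'
from h import *
w=np.load('w1.npy',allow_pickle=True).item();c=viewer.get_calibration('top')
cor=[atz(w,p,.012)[:2] for p in [(225,57),(476,58),(461,192),(234,191)]]
print(np.round(cor,3)); 
for a,b in ((0,1),(3,2)): d=cor[b]-cor[a];print(np.degrees(np.arctan2(d[1],d[0])))
im=cv2.imread('pics/w1.png');hsv=cv2.cvtColor(im,cv2.COLOR_BGR2HSV)
ring=cv2.inRange(hsv,(12,100,80),(30,255,255));ring[:75]=0;ring[175:]=0;ring[:,:250]=0;ring[:,345:]=0
h=cv2.convexHull(cv2.findNonZero(ring));el=cv2.fitEllipse(h);print('ring',el)
for z in (.02,.03,.04): print(z,atz(w,el[0],z), 'mark',atz(w,(243,127),.012)[:2])
white=cv2.inRange(hsv,(0,0,170),(180,60,255));white[:75]=0;white[140:]=0;white[:,:225]=0;white[:,315:]=0
n,l,s,ce=cv2.connectedComponentsWithStats(white);print(s[1:],ce[1:])
for i in range(1,n):
    if s[i,4]>30: print(cv2.minAreaRect(cv2.findNonZero((l==i).astype('uint8'))))
red=cv2.inRange(hsv,(0,150,60),(8,255,255));m=cv2.moments(red[:200],True);q=(m['m10']/m['m00'],m['m01']/m['m00']);print('ball',q,atz(w,q,.104))
cv2.imwrite('pics/w1c.png',cv2.resize(im[70:180,225:365],None,fx=5,fy=5,interpolation=2))
E
```

```text
[[ 0.437 -0.058]
 [ 0.745 -0.11 ]
 [ 0.717 -0.278]
 [ 0.409 -0.225]]
-9.698513719181213
-9.84763385521486
ring ((297.11663818359375, 125.23282623291016), (82.6033706665039, 86.67176818847656), 172.09091186523438)
0.02 [ 0.51094854 -0.15394459  0.02      ] mark [ 0.44037077 -0.14393905]
0.03 [ 0.51148815 -0.15432733  0.03      ] mark [ 0.44037077 -0.14393905]
0.04 [ 0.51202776 -0.15471007  0.04      ] mark [ 0.44037077 -0.14393905]
[[267  80  29  46 296]
 [234 124  17   7 111]] [[280.4527027  100.95608108]
 [242.32432432 126.78378378]]
((282.0008239746094, 102.80902099609375), (50.36808776855469, 6.923587322235107), 58.24052047729492)
((242.0, 127.0), (6.0, 16.0), 90.0)
ball (338.06813186813184, 104.90989010989011) [ 0.55903499 -0.14476677  0.104     ]
```

View pics/w1c.png

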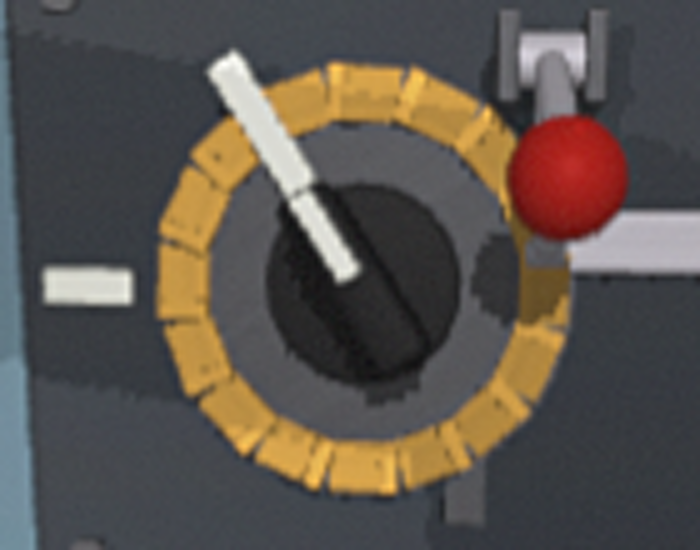

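{"name": "apply_moves", "arguments": {
  "moves": [
    [0.22,0.118,0.25,0,0,0,0],
    [0.22,0.118,0.5,0,0,0,0],
    [0.22,0.118,0.773,0,0,0,0],
    [0.22,0.118,0.773,0,0,0,0],
    [0.22,0.118,0.773,0,0,0,0],
    [0.28,0.118,0.773,0,0,0,0],
    [0.33,0.118,0.773,0,0,0,0],
    [0.37,0.118,0.773,0,0,0,0],
    [0.41,0.118,0.773,0,0,0,0],
    [0.45,0.118,0.773,0,0,0,0],
    [0.49,0.118,0.773,0,0,0,0],
    [0.53,0.118,0.773,0,0,0,0],
    [0.57,0.118,0.773,0,0,0,0],
    [0.61,0.118,0.773,0,0,0,0],
    [0.65,0.118,0.773,0,0,0,0],
    [0.69,0.118,0.773,0,0,0,0],
    [0.72,0.118,0.773,0,0,0,0],
    [0.72,0.118,0.773,0,0,0,0]
  ]
}}

```text
time_s: 3.9
tool_pos: [0.5669, -0.0989, 0.0979]
tool_rot: [-180.0, 0.3, 80.2]
force: [-0.6, -5.1, 0.6]
grip_width: 0.0005
grasp_force: 2.4
```

{"name": "apply_moves", "arguments": {
  "moves": [
    [-0.2,0,0,0,0,0,0],
    [-0.4,0,-0.1,0,0,0,0],
    [-0.6,-0.118,-0.35,0,0,0,1],
    [-0.72,-0.118,-0.6,0,0,0,1],
    [-0.72,-0.118,-0.773,0,0,0,1],
    [-0.72,-0.118,-0.773,0,0,0,1],
    [-0.72,-0.118,-0.773,0,0,0,1]
  ]
}}

```text
time_s: 4.6
tool_pos: [0.5207, -0.2345, 0.2546]
tool_rot: [179.8, 0.1, 80.2]
force: [0.0, -0.1, 0.2]
grip_width: 0.0328
grasp_force: 0.0
```

```bash
python3 - <<'E'
from h import *
w=viewer.get_calibration('wrist');im=viewer.read_camera('wrist');np.save('w2.npy',w,allow_pickle=True)
cv2.imwrite('pics/w2.png',cv2.resize(im[50:190,215:385,::-1],None,fx=4,fy=4,interpolation=2))
print(env.get_obs()['force'],env.get_obs()['tool_pos'],boxes_of('wrist','empty_ball')[:1],boxes_of('wrist','empty_grip')[:1])
E
```

```text
[ 0.41725389  0.53316351 -0.53534649] [ 0.51984417 -0.23362518  0.25253583] [{'location': [333.5, 39.6], 'conf': 0.71}] [{'location': [295.9, 125.7], 'conf': 0.58}]
```

View pics/w2.png

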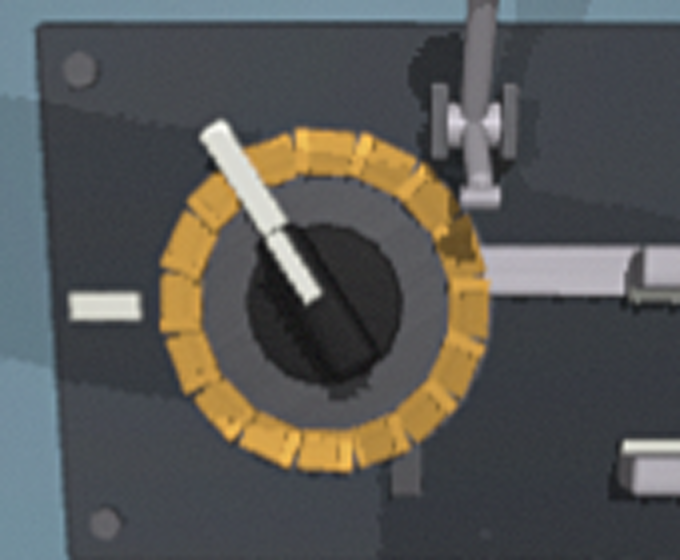

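The crop shows the pawl thrown over, with its ball out of the crop to the top, while the pointer is unmoved about 58° from the mark. Next I'll grasp the knob with a narrow opening to stay clear of the raised pawl nose at crop (480,195).

{"name": "apply_moves", "arguments": {
  "moves": [
    [0.2,-0.05,0,0,0,-0.1,0.39],
    [0.38,-0.11,0,0,0,-0.2,0.39],
    [0.38,-0.11,0,0,0,-0.3,0.39],
    [0.38,-0.11,0.1,0,0,-0.37,0.39],
    [0.38,-0.11,0.2,0,0,-0.37,0.39],
    [0.38,-0.11,0.4,0,0,-0.37,0.39],
    [0.38,-0.11,0.5,0,0,-0.37,0.39],
    [0.38,-0.11,0.5,0,0,-0.37,0.39],
    [0.38,-0.11,0.5,0,0,-0.37,0.39]
  ]
}}

```text
time_s: 5.65
tool_pos: [0.5105, -0.1547, 0.1519]
tool_rot: [-179.9, -0.1, 112.1]
force: [0.9, 0.7, -0.2]
grip_width: 0.0339
grasp_force: 0.0
```

```bash
python3 - <<'E'
from h import *
w=viewer.get_calibration('wrist');im=viewer.read_camera('wrist');o=env.get_obs()
save(im,'w3.png');print(o['tool_pos'],o['tool_rot'],o['qpos'],o['grip_width'])
print('bar',proj(w,(.511,-.155,.08)),'tcp',proj(w,o['tool_pos']))
E
```

```text
[ 0.51134393 -0.15498801  0.15297901] [1.79977031e+02 2.53029223e-03 1.12075183e+02] [ 42.97565543   9.1068437  -31.46424001 103.88919598   5.08680448
  68.38217818  32.03263013] 0.03400370501494261
bar [313.96564531 217.17645803] tcp [313.72986389 251.2617359 ]
```

View pics/w3.png

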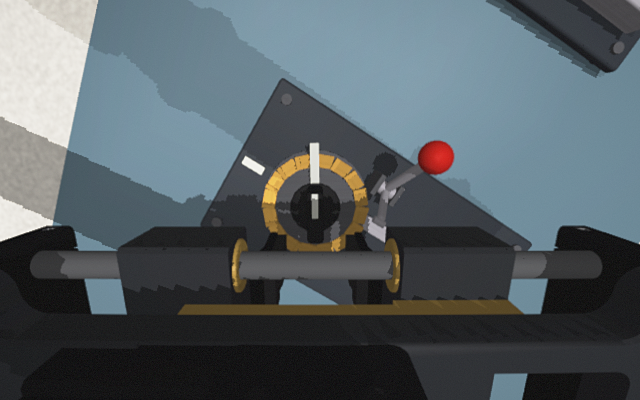

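The pointer is upright at column 314, in line with the tool, and the ball is at (436,157), thrown over. Now lower and grip.

{"name": "apply_moves", "arguments": {
  "moves": [
    [0,0,0.2,0,0,0,0.39],
    [0,0,0.35,0,0,0,0.39],
    [0,0,0.48,0,0,0,0.39],
    [0,0,0.48,0,0,0,0.39],
    [0,0,0.48,0,0,0,0.15],
    [0,0,0.48,0,0,0,0],
    [0,0,0.48,0,0,0,0],
    [0,0,0.48,0,0,0,0],
    [0,0,0.48,0,0,0,0]
  ],
  "grip_force": 15
}}

```text
time_s: 6.6
tool_pos: [0.5105, -0.1567, 0.0582]
tool_rot: [-179.9, 0.1, 112.0]
force: [-3.5, -2.4, 6.5]
grip_width: 0.014
grasp_force: 15.0
```

{"name": "apply_moves", "arguments": {
  "moves": [
    [0,0,0,0,0,-0.05,0],
    [0,0,0,0,0,-0.1,0],
    [0,0,0,0,0,-0.15,0],
    [0,0,0,0,0,-0.2,0],
    [0,0,0,0,0,-0.25,0],
    [0,0,0,0,0,-0.3,0],
    [0,0,0,0,0,-0.35,0],
    [0,0,0,0,0,-0.4,0],
    [0,0,0,0,0,-0.45,0],
    [0,0,0,0,0,-0.5,0],
    [0,0,0,0,0,-0.55,0],
    [0,0,0,0,0,-0.6,0],
    [0,0,0,0,0,-0.65,0],
    [0,0,0,0,0,-0.677,0],
    [0,0,0,0,0,-0.677,0],
    [0,0,0,0,0,-0.677,0],
    [0,0,0,0,0,-0.677,0]
  ]
}}

```text
time_s: 8.3
tool_pos: [0.5105, -0.1567, 0.0582]
tool_rot: [-179.8, -0.0, 170.2]
force: [-4.4, -1.4, 7.8]
grip_width: 0.0142
grasp_force: 15.0
```

```bash
python3 - <<'E'
from h import *
im=viewer.read_camera('wrist');o=env.get_obs();t=viewer.read_camera('top')
print(o['tool_pos'],o['tool_rot'],o['force'],o['wrist_torque'],o['qpos'])
cv2.imwrite('pics/w4.png',np.hstack([cv2.resize(im[50:250,200:440,::-1],(480,400)),cv2.resize(t[130:270,360:490,::-1],(320,400))[:, :320]]))
E
```

```text
[ 0.5104756  -0.15673821  0.05820716] [-1.79846847e+02 -2.42827136e-02  1.70165732e+02] [-5.08471699 -0.57647882  7.64953827] [-0.0917109   0.85380452  0.03857762] [ 48.92179001  16.76256063 -39.22677907 109.03461877  12.53640123
  58.47299849  84.43771695]
```

View pics/w4.png

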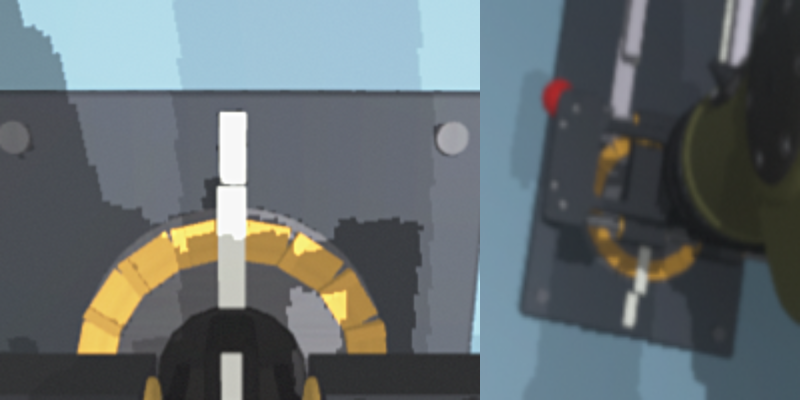

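The pointer lines up with the white mark (columns 231 and 233 in the zoomed crop) and the ball is still thrown over. Now release and lift clear.

{"name": "apply_moves", "arguments": {
  "moves": [
    [0,0,0,0,0,0,0.3],
    [0,0,0,0,0,0,0.36],
    [0,0,0,0,0,0,0.36],
    [0,0,0,0,0,0,0.36],
    [0,0,-0.1,0,0,0,0.36],
    [0,0,-0.25,0,0,0,0.36],
    [0,0,-0.5,0,0,0,0.36],
    [0,0,-0.75,0,0,0,0.36],
    [0,0,-0.75,0,0,0,0.36],
    [0,0,-0.75,0,0,0,0.36]
  ]
}}

```text
time_s: 9.4
tool_pos: [0.5117, -0.1555, 0.2078]
tool_rot: [-179.9, 0.2, 170.2]
force: [-0.1, 0.0, -1.4]
grip_width: 0.0313
grasp_force: 0.0
```

```bash
python3 - <<'E'
from h import *
im=viewer.read_camera('wrist');o=env.get_obs()
print(o['tool_pos'],o['tool_rot'],o['force'])
w=viewer.get_calibration('wrist');bb=boxes_of('wrist','empty_ball')[:1];print(bb)
hsv=cv2.cvtColor(im,cv2.COLOR_RGB2HSV);white=cv2.inRange(hsv,(0,0,150),(180,70,255));white[230:]=0
n,l,s,ce=cv2.connectedComponentsWithStats(white)
for i in range(1,n):
    if s[i,4]>30: print(s[i],ce[i])
cv2.imwrite('pics/w5.png',cv2.resize(im[:,:,::-1],None,fx=1.25,fy=1.25))
E
```

```text
[ 0.51063676 -0.15536136  0.20616018] [-1.79979043e+02 -1.64030258e-02  1.70215347e+02] [-0.94870385  0.33894166  0.00539963]
[{'location': [363.5, 235.2], 'conf': 0.7}]
[    0     0   246   230 35933] [ 92.26454791 118.4769432 ]
[  227     0   413   230 53886] [425.13784656  81.94954162]
[606  70  12  23 188] [611.20744681  81.2393617 ]
[630 114  10  15  84] [635.86904762 122.94047619]
[310 116  10  57 483] [314.59627329 143.36853002]
[250 120   7   8  42] [252.69047619 123.80952381]
[312 180   5  20  99] [314.02020202 189.4040404 ]
[599 183  41  45 544] [613.02022059 203.07169118]
[292 209  16   7  43] [300.18604651 212.58139535]
[335 226  12   4  38] [341.31578947 227.76315789]
```

View pics/w5.png

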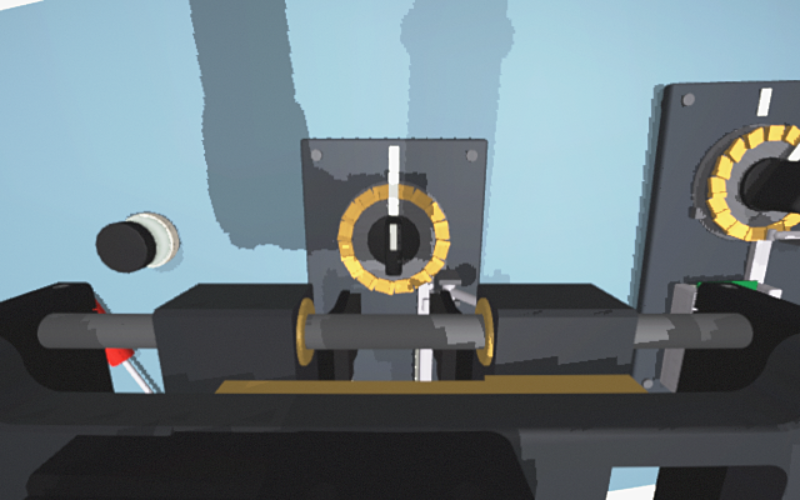

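The picture shows the pointer in line with the mark (column 393) and the lever leaning outward at (460,292). The arm is clear of everything.

```bash
python3 -c "
from cell import env
print(env.sign_off())"
```

```text
the job is handed in; nothing more can be done
None
```

The job is handed in: I threw the empty holder's pawl over first, then turned its knob back until the pointer was at the white mark (to within about half a degree in the pictures), let go and lifted clear by about 9.5 s; I never touched the other holder.

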